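# Put the plant scraper back in its slotted block

## Robot

A 6-joint arm with a two-finger parallel gripper is mounted at the origin on the work surface. World frame = base frame: x ahead of the robot, y to its left, z up, the work surface at z = 0. Lengths are in mm, angles in rad, forces in N, time in s.
With the tool pointing down it reaches from about 350 to 725 mm from the base axis. Payload 6 kg.
Tool frame: the origin (TCP) lies between the finger pads; the fingertips stand 25 mm ahead of it and the grasp point (between the pads) lies 6 mm ahead of it; z points along the fingers, y is the direction in which the jaws open and shut (so a half turn about z gives the same grasp; the last joint's range is limited). The gripper opens to 85 mm and grips with 20 to 120 N. Pads are 22 mm wide; open, the fingers measure 114 mm over their backs; the gripper's body (76 mm by 85 mm) begins 54 mm behind the grasp point. The pads swing forward as they close: fully open they stand 13 mm farther back than shut.
Start: joints at [-0.857, 0.04, 0.085, 0, -1.615, -0.334], TCP at [222.449, -557.219, 256.261] pointing down, gripper open.
Joint ranges: [-2.56, 2.56], [-1.29, 2.01], [-1.08, 1.49], [-3.29, 1.98], [-2.81, -0.18], [-2.99, 2.99]. Speed limits (rad/s): [2.57, 2.57, 3.01, 3.14, 3.14, 3.14].

## Interface

Orientations are given as a rotation vector (axis times angle).
In Python, from workcell import sensors, eyes, job, models gives the robot as it stands. The module is installed in compiled form; this text tells all that it offers.
- The arm moves only by the tool apply_moves, never from a script. Its argument "moves" is a list of rows, each an object with "offset": the shift along the tool's x, y, z normalised to -1 to 1, where 1 is 0.5 m, a list of three; "yaw": the turn about the tool's z normalised to -1 to 1, where 1 is 45 degrees. A call has 1 to 10 rows; each row is the pose to reach, as a shift and turn from the pose measured when the call began, along the tool's axes at that moment; what a row does not reach only later rows make up. A row lasts 1/10 s, in which the tool goes at most 50 mm and 8.59 degrees, less where a joint would pass 70% of its speed; a pose out of reach is approached as far as the arm can. A call with a number of a shift or a turn outside -1 to 1 is refused whole. A call with a gripper value outside its range is refused whole. "claw" is the closure, from 0 (fully open) to 1 (shut), set as the call begins (left out, the last holds). The fingers move at their own pace and stop on an object; "newtons" is the grip in N (left out, the last holds). Time passes only in rows, so rows that repeat a pose let the fingers close. It gives the time, the measured TCP pose, the force and the opening at its end, in the units of the state.
- sensors.state(): the state, without advancing time (a new reading comes with each control period).
- eyes.get_image(name): name is "scene" or "top" or "wrist"; returns the picture (420x560x3 uint8, blue, green, red); there is no depth.
- eyes.calibration(name): a dict with "camera_matrix" (3x3 intrinsics, pixels), "R" (3x3) and "t" (3): a world point X has camera coordinates R X + t; the wrist camera has in their place "T_tool_cam" (4x4, takes a point from camera to tool coordinates, whose origin is the TCP and whose axes are the flange's). Camera axes: x right, y down, z forward; pixel columns grow to the right and rows downward; lengths in mm; the calibration is good to about 2 mm. A picture is of the moment at which its call begins: read the wrist's pose just before it. calibration takes no time and is no camera call.
- job.hand_in(): hands the job in, once; it reports no verdict.
Trained networks look in the newest picture that a camera, given by its name, has taken for a name from the list of things; names that differ only in an ending like _2 or _b are one class to them, and where a whole thing is asked for, a point or a joint stands for the part that bears it (a point fixed in the world has none). Each returns a list of dicts, best first, with "conf" (0 to 1); they miss things now and then, are a little off and sometimes report something else, mostly with a low value. They report only what shows in the picture. A call takes as long as a camera call. They do not tell look-alikes from the thing itself.
- models.boxes_of(query, camera): "position" ([column, row] in pixels, amid what is visible of it).
The state is a dict: "clock": time; "q": joint angles; "qvel": joint speeds; "joint_efforts": joint torques, N m; "tcp_pos": TCP position; "orientation": TCP orientation; "contact_force": force on the tool from outside, world axes, zero at the start; "wrist_torque": the same for the moment, N m; "gripper_width": finger opening in mm.
Only numpy, scipy, OpenCV 4.12 (cv2) and the standard library are available. Lean on these libraries where they do the work, as an engineer would, in place of code of your own. Each camera call takes 0.05 s, during which the arm holds its last target. There are 200 camera calls.

## Task

The flat potting scraper has slid handle-first under the low plant stand, so that only its blade sticks out. Get it out and put it away in the slotted wooden tool block: blade first into the wide empty slot, pushed fully home until the handle meets the block. Leave the coral ornament, the mug and the flowerpot standing where they are.

Things in the scene. Friction and masses are not known exactly. Their poses are not given: they have to be found in the camera images.
- scraper: Flat scraper, 200 mm: alloy blade 90 long, 50 wide (38 at the tip, tapering over the last 20), 4 thick; wooden handle 110 long, 24 wide (26 at the steel ferrule, first 12 mm), 22 thick, on the same axis (lying flat, the blade hovers 9 mm up). Origin on the axis where blade meets handle; x to the blade's tip, y across, z the blade's normal. Starts flat, handle under the stand.
- scraper_tip (a point): Middle of the blade's tip, 90 mm along the scraper's x from its origin.
- slot: The wide empty slot in the block, 55 mm wide (y), 8 high (z), 96 deep (x). Origin at the centre of its mouth, 100 mm above the bench. x points into the slot: to the robot's side and 30 degrees down, so the mouth looks up and away from the robot, its face square to x. y is level, z 30 degrees off vertical. With the scraper home, its frame coincides with this one (or is turned over about x).
- block: Fixed light wooden tool block, x towards the robot, z up, origin on the bench below the wide mouth. Spans x -35 to 125, y -45 to 100 mm, 121 high just past the mouth; 24 mm of wood above the slot's middle plane. In a narrow slot at y = 72 stays a slim knife: its dark round handle, 22 mm thick, sticks out of the face 95 mm, parallel to the slots.
- stand: Low fixed dark plant stand with a woven plant basket. Origin on the bench 80 mm in front of the middle of its front edge, x from there to the stand (away from the robot), z up. Board x 80 to 260, y -95 to 95, underside 50 and top 64 mm above the bench; 18 mm square legs at the corners. Basket 124 mm across, centred at x = 192, 129 high above the bench; leaves to about 180.
- coral: White branching coral ornament, about 95 mm across and 135 mm high, on a 70 mm square glass foot 20 mm thick. Origin at the centre of its underside, z up. Not to be moved.
- mug: White mug, 72 mm across (plus a handle at its +y side), 85 mm high. Origin at the centre of its underside, z up. Not to be moved.
- flowerpot: Empty terracotta flowerpot, 84 mm across the rim, 75 mm high. Origin at the centre of its underside, z up. Not to be moved.
Not all that is in view belongs to the job. Of the things that look like the scraper, take the one that is nearest to the robot's base at the start.

How it is judged:
By the outcome, as a careful person would: the job done as asked, in the order asked, and still so for the second after the job is handed in, with the robot touching nothing.
It also fails if it takes over 64 s, if anything falls off the work surface, if the arm or the gripper's body presses on something with over 40 N, if the wrist force passes 120 N, or if a joint passes its speed limit or range.

## Working session

There is one attempt and no reset: what is moved stays moved. The work goes in short steps, Python scripts to look and compute and a tool call to move; the robot and the scene stay as the last step left them, time stands still between calls to the robot, and variables do not carry over. Pictures are saved under pics/ and viewed, about 8 in all and at most 12, crops included, and the job is handed in when it is done.

Besides the shell and the picture viewer there is one more tool, called after "Request:" as name(argument=value, ...) on one line, values as JSON. apply_moves: Moves the arm, as the interface text tells. Its arguments: {"type":"object","properties":{"moves":{"type":"array"},"claw":{"type":"number"},"newtons":{"type":"number"}},"required":["moves"]}

```bash
mkdir -p pics; cat > h.py <<'E'
from workcell import sensors, eyes, job, models
import numpy as np, cv2
from scipy.spatial.transform import Rotation as Ro
def cam(n):
    c=eyes.calibration(n); K=np.array(c["camera_matrix"])
    if "R" in c: return K,np.array(c["R"]),np.array(c["t"]).ravel()
    s=sensors.state(); T=np.eye(4); T[:3,:3]=Ro.from_rotvec(s["orientation"]).as_matrix(); T[:3,3]=s["tcp_pos"]
    M=np.linalg.inv(T@np.array(c["T_tool_cam"])); return K,M[:3,:3],M[:3,3]
def onplane(n,px,z,C=None):
    K,R,t=C or cam(n); d=R.T@np.linalg.inv(K)@np.array([px[0],px[1],1.]); o=-R.T@t
    return o+d*(z-o[2])/d[2]
def proj(n,X,C=None):
    K,R,t=C or cam(n); p=K@(R@np.array(X,float)+t); return p[:2]/p[2]
E
python3 - <<'E'
from h import *
for n in ("scene","top","wrist"):
    C=cam(n); im=eyes.get_image(n); cv2.imwrite(f"pics/{n}0.png",im)
    print(n,"campos",(-C[1].T@C[2]).round(),"f",C[0][0,0])
    for q in ("scraper","scraper_tip","slot","block","stand","coral","mug","flowerpot"):
        print(q,[(np.round(d["position"]).tolist(),round(d["conf"],2),onplane(n,d["position"],10,C).round()[:2].tolist()) for d in models.boxes_of(q,n)])
a=[cv2.imread(f"pics/{n}0.png") for n in("scene","top")]
E
```

```text
scene campos [1139. -663.  840.] f 508.0516692730372
scraper [([419.0, 224.0], 0.79, [847.0, 184.0]), ([203.0, 257.0], 0.73, [536.0, -208.0])]
scraper_tip [([422.0, 222.0], 0.81, [851.0, 193.0]), ([206.0, 257.0], 0.73, [540.0, -203.0])]
slot [([310.0, 146.0], 0.78, [466.0, 262.0])]
block [([312.0, 153.0], 0.68, [491.0, 241.0])]
stand [([254.0, 281.0], 0.93, [664.0, -187.0]), ([204.0, 257.0], 0.21, [536.0, -207.0])]
coral [([226.0, 173.0], 0.95, [371.0, 32.0])]
mug [([276.0, 199.0], 0.76, [534.0, 37.0])]
flowerpot [([322.0, 219.0], 0.94, [665.0, 51.0])]
top campos [452. -31. 816.] f 382.7925043597404
scraper [([370.0, 253.0], 0.94, [562.0, -208.0]), ([196.0, 120.0], 0.88, [842.0, 192.0])]
scraper_tip [([199.0, 116.0], 0.97, [851.0, 187.0]), ([370.0, 253.0], 0.86, [561.0, -208.0])]
slot [([167.0, 260.0], 0.65, [521.0, 219.0])]
block [([167.0, 266.0], 0.87, [507.0, 216.0])]
stand [([374.0, 190.0], 0.98, [699.0, -215.0])]
coral [([267.0, 319.0], 0.83, [413.0, -0.0])]
mug [([274.0, 242.0], 0.67, [572.0, -3.0])]
flowerpot [([270.0, 181.0], 0.95, [708.0, 14.0])]
wrist campos [ 145. -588.  373.] f 314.3429054659734
scraper []
scraper_tip []
slot []
block []
stand []
coral []
mug []
flowerpot []
```

View pics/top0.png

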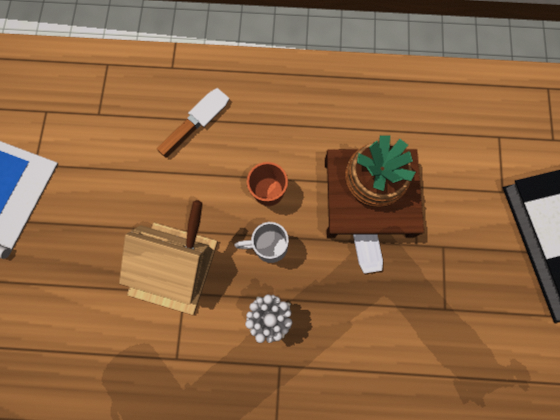

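View pics/scene0.png

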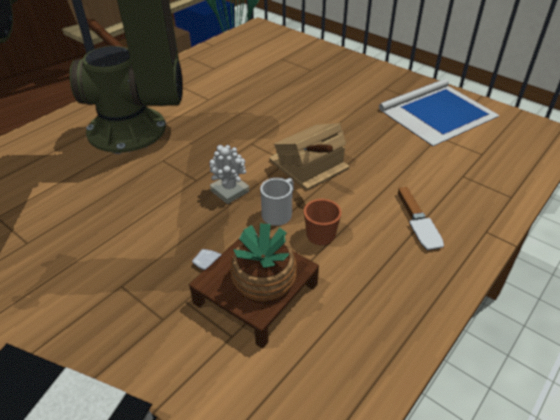

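Candidates for the scraper: top (370,253), the blade sticking out under the stand, about 600 mm from the base; and top (196,120), the loose one lying by itself, about 865 mm away. The one under the stand is nearest and fits the description, so I take that. Next: a close crop of it and the block.

```bash
python3 - <<'E'
from h import *
s=sensors.state(); R=Ro.from_rotvec(s["orientation"]).as_matrix(); print(s["tcp_pos"],R.round(3).tolist(),s["gripper_width"],s["clock"])
im=cv2.imread("pics/top0.png")
a=cv2.resize(im[140:280,310:440],None,fx=3,fy=3,interpolation=cv2.INTER_CUBIC)
b=cv2.resize(im[190:330,105:235],None,fx=3,fy=3,interpolation=cv2.INTER_CUBIC)
cv2.imwrite("pics/crop1.png",np.hstack([a,b]))
C=cam("top")
g=(im.min(2)>120).astype(np.uint8); sub=np.zeros_like(g); sub[232:285,340:395]=g[232:285,340:395]
p=np.argwhere(sub)[:,::-1].astype(float)
r=cv2.minAreaRect(p.astype(np.float32)); print(r)
for c in cv2.boxPoints(r): print(c,onplane("top",c,13,C).round(1))
print(np.array(eyes.calibration("wrist")["T_tool_cam"]).round(2).tolist())
E
```

```text
[ 222.44571232 -557.22157962  256.25421894] [[-0.929, -0.371, -0.0], [-0.371, 0.929, 0.0], [0.0, 0.0, -1.0]] 85.39824443699045 1.35
((368.65380859375, 252.26925659179688), (39.615455627441406, 23.926166534423828), 78.69007110595703)
[353.03842 235.19232] [ 596.2 -170.6   13. ]
[376.49997 230.50003] [ 609.3 -220.2   13. ]
[384.2692 269.3462] [ 528. -237.   13.]
[360.80765 274.03848] [ 515.4 -188.3   13. ]
[[-0.0, -0.95, -0.31, 82.88], [1.0, -0.0, -0.0, 0.26], [0.0, -0.31, 0.95, -117.2], [0.0, 0.0, 0.0, 1.0]]
```

View pics/crop1.png

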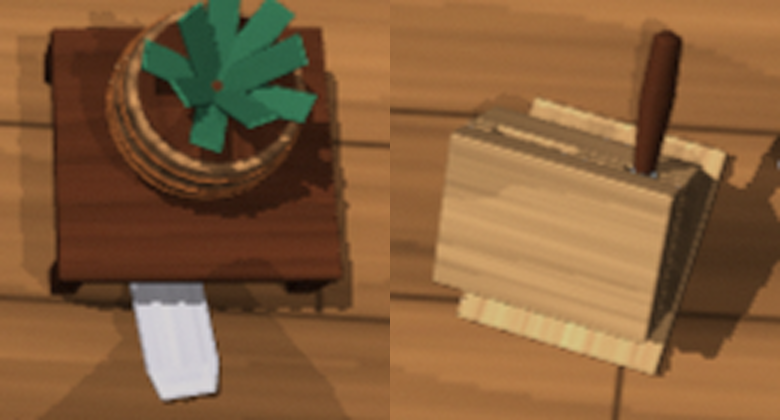

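The crop confirms it: blade out from under the stand, tip near top px (374,272), axis tilted about 12°. The block's mouth edge is turned about 14°, and the knife is to the right of the wide slot. I move above the blade.

Request:
apply_moves(moves=[{"offset": [-0.1, 0.04, 0], "yaw": 0.05}, {"offset": [-0.2, 0.09, 0], "yaw": 0.1}, {"offset": [-0.3, 0.135, 0], "yaw": 0.15}, {"offset": [-0.4, 0.18, 0], "yaw": 0.2}, {"offset": [-0.5, 0.225, 0], "yaw": 0.229}, {"offset": [-0.6, 0.27, 0], "yaw": 0.229}, {"offset": [-0.7, 0.315, 0], "yaw": 0.229}, {"offset": [-0.8, 0.36, 0], "yaw": 0.229}, {"offset": [-0.889, 0.404, 0.02], "yaw": 0.229}, {"offset": [-0.889, 0.404, 0.06], "yaw": 0.229}], claw=0)

```text
clock: 2.35
tcp_pos: [562.9, -202.9, 229.0]
orientation: [-0.315, 3.12, -0.003]
contact_force: [0.8, -1.0, 0.2]
gripper_width: 85.5
```

```bash
cat >> h.py <<'E'
def rel(target,az):  # offset (normalised) & yaw to bring TCP to target with tool x at world azimuth az (deg)
    s=sensors.state(); R=Ro.from_rotvec(s["orientation"]).as_matrix()
    o=R.T@(np.array(target)-s["tcp_pos"])/500; a=np.degrees(np.arctan2(R[1,0],R[0,0]))
    y=-((az-a+180)%360-180)/45
    print("at",np.round(s["tcp_pos"],1),"az",round(a,1),"F",np.round(s["contact_force"],1),"w",round(s["gripper_width"],1),"t",s["clock"],"-> offset",o.round(4),"yaw",round(y,3))
E
python3 - <<'E'
from h import *
rel([560,-205,15+11],-168.5)
C=cam("wrist"); im=eyes.get_image("wrist"); cv2.imwrite("pics/w1.png",im)
for q in ("scraper","scraper_tip","stand"): print(q,[(np.round(d["position"]).tolist(),round(d["conf"],2)) for d in models.boxes_of(q,"wrist")])
g=(im.min(2)>120).astype(np.uint8)
n,l,st,ce=cv2.connectedComponentsWithStats(g)
for i in np.argsort(-st[1:,4])[:3]+1:
    p=np.argwhere(l==i)[:,::-1].astype(np.float32); r=cv2.minAreaRect(p); print(st[i],[(c.round().tolist(),onplane("wrist",c,13,C).round(1).tolist()) for c in cv2.boxPoints(r)])
E
```

```text
at [ 562.9 -202.9  229. ] az -168.5 F [ 0.8 -1.   0.2] w 85.5 t 2.35 -> offset [ 0.0086 -0.002   0.4059] yaw 0.001
scraper [([283.0, 181.0], 0.92)]
scraper_tip [([280.0, 182.0], 0.61)]
stand [([259.0, 287.0], 0.83)]
[ 258  142   48   81 3546] [([258.0, 142.0], [525.4, -237.0, 13.0]), ([305.0, 142.0], [515.6, -188.9, 13.0]), ([305.0, 222.0], [602.9, -169.0, 13.0]), ([258.0, 222.0], [613.6, -221.3, 13.0])]
[ 465   30   63   93 2192] [([464.0, 103.0], [445.8, -40.9, 13.0]), ([496.0, 27.0], [377.1, -37.7, 13.0]), ([545.0, 48.0], [384.0, 15.5, 13.0]), ([514.0, 123.0], [454.6, 16.1, 13.0])]
[ 462  209   94   72 1108] [([448.0, 246.0], [598.5, 0.7, 13.0]), ([514.0, 190.0], [520.9, 47.1, 13.0]), ([557.0, 241.0], [568.0, 121.8, 13.0]), ([491.0, 297.0], [653.4, 77.5, 13.0])]
```

View pics/w1.png

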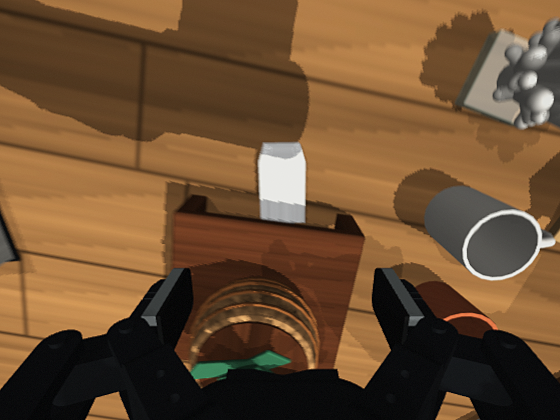

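The wrist view shows the blade at (258–305, 142–222), its tip toward the robot and aligned with the tool. I descend and grip it across its edges.

Request:
apply_moves(moves=[{"offset": [0.015, -0.003, 0.09], "yaw": 0}, {"offset": [0.015, -0.003, 0.18], "yaw": 0}, {"offset": [0.015, -0.003, 0.27], "yaw": 0}, {"offset": [0.015, -0.003, 0.34], "yaw": 0}, {"offset": [0.015, -0.003, 0.39], "yaw": 0}, {"offset": [0.015, -0.003, 0.408], "yaw": 0}, {"offset": [0.015, -0.003, 0.408], "yaw": 0}, {"offset": [0.015, -0.003, 0.408], "yaw": 0}])

```text
clock: 3.35
tcp_pos: [554.1, -208.0, 23.8]
orientation: [-0.316, 3.125, -0.002]
contact_force: [0.8, -1.3, 0.8]
gripper_width: 85.6
```

Request:
apply_moves(moves=[{"offset": [0, 0, 0], "yaw": 0}, {"offset": [0, 0, 0], "yaw": 0}, {"offset": [0, 0, 0], "yaw": 0}, {"offset": [0, 0, 0], "yaw": 0}, {"offset": [0, 0, 0], "yaw": 0}, {"offset": [0, 0, 0], "yaw": 0}, {"offset": [0, 0, 0], "yaw": 0}], claw=1, newtons=40)

```text
clock: 4.05
tcp_pos: [554.6, -208.0, 24.3]
orientation: [-0.316, 3.123, -0.003]
contact_force: [1.0, -0.4, 3.2]
gripper_width: 48.6
```

Request:
apply_moves(moves=[{"offset": [0.02, 0, -0.008], "yaw": 0}, {"offset": [0.06, 0, -0.01], "yaw": 0}, {"offset": [0.11, 0, -0.01], "yaw": 0}, {"offset": [0.16, 0, -0.01], "yaw": 0}, {"offset": [0.21, 0, -0.01], "yaw": 0}, {"offset": [0.26, 0, -0.01], "yaw": 0}, {"offset": [0.3, 0, -0.01], "yaw": 0}, {"offset": [0.32, 0, -0.01], "yaw": 0}, {"offset": [0.32, 0, -0.01], "yaw": 0}])

```text
clock: 4.95
tcp_pos: [396.4, -240.1, 28.4]
orientation: [-0.314, 3.125, -0.002]
contact_force: [-1.0, 0.3, -1.2]
gripper_width: 48.6
```

```bash
python3 - <<'E'
from h import *
rel([395,-240,26],-168.5)
im=eyes.get_image("top"); cv2.imwrite("pics/t2.png",cv2.resize(im[120:400,240:480],None,fx=2,fy=2))
for q in ("scraper","scraper_tip"): print(q,[(np.round(d["position"]).tolist(),round(d["conf"],2),onplane("top",d["position"],15).round(0)) for d in models.boxes_of(q,"top")])
E
```

```text
at [ 396.4 -240.1   28.4] az -168.5 F [-1.   0.3 -1.2] w 48.6 t 4.95 -> offset [0.0028 0.0007 0.0048] yaw -0.0
scraper [([375.0, 282.0], 0.71, array([ 500., -218.,   15.])), ([199.0, 121.0], 0.66, array([839., 184.,  15.]))]
scraper_tip [([200.0, 116.0], 0.79, array([851., 183.,  15.])), ([376.0, 282.0], 0.74, array([ 501., -220.,   15.]))]
```

View pics/t2.png

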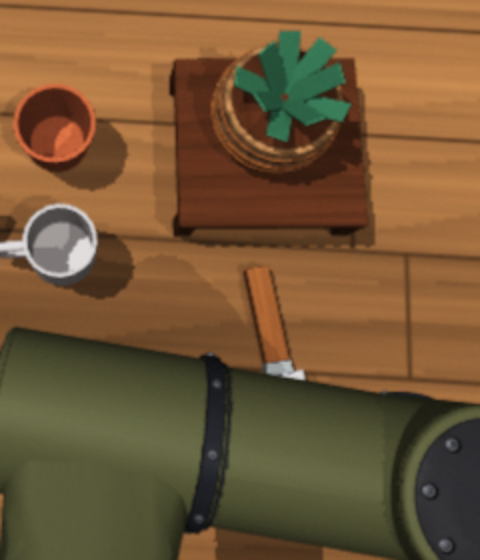

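The scraper is clear of the stand: handle end at px (370,253), blade/handle junction near (380,306). I open, slide back along it and regrip on the handle, about 50 mm behind the junction.

Request:
apply_moves(moves=[{"offset": [0, 0, 0.007], "yaw": 0}, {"offset": [0, 0, 0.007], "yaw": 0}, {"offset": [0, 0, 0.007], "yaw": 0}])

```text
clock: 5.4
tcp_pos: [398.9, -239.9, 25.6]
orientation: [-0.317, 3.123, -0.003]
contact_force: [0.7, -0.2, 1.9]
gripper_width: 48.6
```

Request:
apply_moves(moves=[{"offset": [0, 0, 0], "yaw": 0}, {"offset": [0, 0, 0], "yaw": 0}, {"offset": [0, 0, 0], "yaw": 0}, {"offset": [0, 0, 0], "yaw": 0}, {"offset": [-0.05, 0, 0], "yaw": 0}, {"offset": [-0.12, 0, 0], "yaw": 0}, {"offset": [-0.18, 0, 0], "yaw": 0}, {"offset": [-0.207, 0, 0], "yaw": 0}, {"offset": [-0.207, 0, 0.002], "yaw": 0}, {"offset": [-0.207, 0, 0.002], "yaw": 0}], claw=0)

```text
clock: 6.4
tcp_pos: [499.5, -219.1, 24.2]
orientation: [-0.317, 3.125, -0.002]
contact_force: [0.2, 0.1, 0.1]
gripper_width: 85.7
```

Request:
apply_moves(moves=[{"offset": [0, 0, 0], "yaw": 0}, {"offset": [0, 0, 0], "yaw": 0}, {"offset": [0, 0, 0], "yaw": 0}, {"offset": [0, 0, 0], "yaw": 0}, {"offset": [0, 0, 0], "yaw": 0}, {"offset": [0, 0, 0], "yaw": 0}, {"offset": [0, 0, 0], "yaw": 0}, {"offset": [0, 0, 0], "yaw": 0}], claw=1, newtons=40)

```text
clock: 7.2
tcp_pos: [499.9, -219.1, 25.3]
orientation: [-0.317, 3.123, -0.003]
contact_force: [-1.6, 1.9, 5.4]
gripper_width: 23.1
```

The handle is held at 23 mm width. The tool can only point down, so I will pivot the scraper in the grip, pressing the handle down on the stand board's front edge to turn the blade 30° down. That needs a grip nearer the ferrule, so I shift 24 mm with a light grip.

Request:
apply_moves(moves=[{"offset": [0, 0, 0], "yaw": 0}, {"offset": [0, 0, 0], "yaw": 0}, {"offset": [0.02, 0, 0], "yaw": 0}, {"offset": [0.048, 0, 0.001], "yaw": 0}, {"offset": [0.048, 0, 0.001], "yaw": 0}, {"offset": [0.048, 0, 0.001], "yaw": 0}], claw=0.4)

```text
clock: 7.8
tcp_pos: [476.1, -224.1, 24.7]
orientation: [-0.316, 3.123, -0.003]
contact_force: [0.1, 0.5, 0.1]
gripper_width: 51.3
```

Request:
apply_moves(moves=[{"offset": [0, 0, 0], "yaw": 0}, {"offset": [0, 0, 0], "yaw": 0}, {"offset": [0, 0, 0], "yaw": 0}, {"offset": [0, 0, 0], "yaw": 0}, {"offset": [0, 0, 0], "yaw": 0}, {"offset": [0, 0, 0], "yaw": 0}], claw=1, newtons=25)

```text
clock: 8.4
tcp_pos: [476.5, -224.1, 25.2]
orientation: [-0.317, 3.122, -0.003]
contact_force: [0.2, 2.5, 5.1]
gripper_width: 24.1
```

Request:
apply_moves(moves=[{"offset": [0, 0, -0.04], "yaw": 0}, {"offset": [0, 0, -0.1], "yaw": 0}, {"offset": [0, 0, -0.16], "yaw": 0}, {"offset": [0, 0, -0.18], "yaw": 0}, {"offset": [0, 0, -0.18], "yaw": 0}])

```text
clock: 8.9
tcp_pos: [476.6, -223.9, 115.7]
orientation: [-0.316, 3.121, -0.004]
contact_force: [0.4, 0.6, -2.3]
gripper_width: 24.4
```

```bash
python3 - <<'E'
from h import *
rel([562,-206,110],-168.5)
im=eyes.get_image("wrist"); sc=eyes.get_image("scene")
cv2.imwrite("pics/w3.png",np.hstack([im,cv2.resize(sc[190:330,130:270],(420,420))])[:, :])
a=cv2.imread("pics/w3.png"); cv2.imwrite("pics/w3.png",cv2.resize(a,None,fx=.8,fy=.8))
E
```

```text
at [ 476.6 -223.9  115.7] az -168.4 F [ 0.4  0.6 -2.3] w 24.4 t 8.9 -> offset [-0.1744  0.0009  0.0122] yaw 0.002
```

View pics/w3.png

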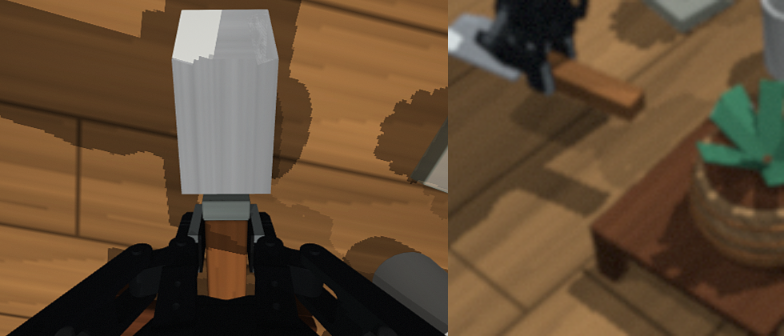

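The scraper is held straight and flat in the grip (ferrule just ahead of the pads, blade centred). I go to the stand's front edge, left of the basket.

Request:
apply_moves(moves=[{"offset": [-0.03, 0.07, 0.0], "yaw": 0}, {"offset": [-0.1, 0.089, 0.0], "yaw": 0}, {"offset": [-0.17, 0.089, 0.0], "yaw": 0}, {"offset": [-0.2, 0.089, 0.01], "yaw": 0}, {"offset": [-0.2, 0.089, 0.03], "yaw": 0}, {"offset": [-0.2, 0.089, 0.03], "yaw": 0}])

```text
clock: 9.6
tcp_pos: [562.4, -159.5, 93.7]
orientation: [0.315, -3.12, -0.002]
contact_force: [-0.2, 0.1, -2.8]
gripper_width: 23.9
```

Request:
apply_moves(moves=[{"offset": [0, 0, 0.01], "yaw": 0}, {"offset": [0, 0, 0.02], "yaw": 0}, {"offset": [0, 0, 0.03], "yaw": 0}, {"offset": [0, 0, 0.03], "yaw": 0}])

```text
clock: 10.0
tcp_pos: [562.0, -159.7, 79.0]
orientation: [0.315, -3.12, -0.002]
contact_force: [-2.6, -0.7, 1.3]
gripper_width: 23.4
```

```bash
cat >> h.py <<'E'
def pitch(im,zoff=-14):
    """fit blade pitch/origin from wrist image: rows of blade base and tip on the tool's x-z plane"""
    g=(im.min(2)>110).astype(np.uint8); g[:, :160]=0; g[:,400:]=0
    n,l,st,ce=cv2.connectedComponentsWithStats(g); i=1+np.argmax(st[1:,4]); return st[i]
E
python3 - <<'E'
from h import *
rel([566,-160,76],-168.5)
im=eyes.get_image("wrist"); sc=eyes.get_image("scene"); cv2.imwrite("pics/raw4w.png",im)
a=np.hstack([im,cv2.resize(sc[170:310,150:290],(420,420))]); cv2.imwrite("pics/w4.png",cv2.resize(a,None,fx=.8,fy=.8)); print(pitch(im))
E
```

```text
at [ 562.  -159.7   79. ] az -168.5 F [-2.6 -0.7  1.3] w 23.4 t 10.0 -> offset [-0.0077 -0.0023  0.0059] yaw 0.001
[  226    34   113   202 21847]
```

View pics/w4.png

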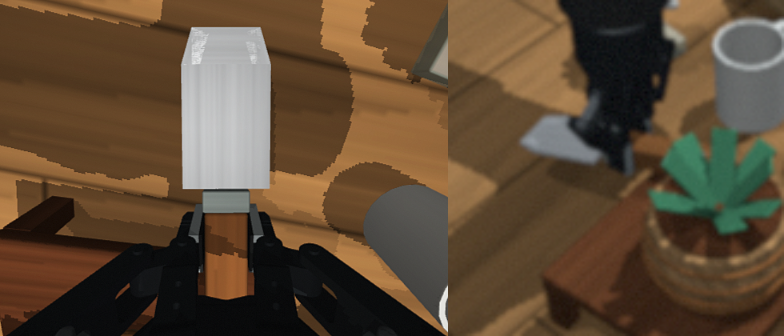

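```bash
cat >> h.py <<'E'
from scipy.optimize import least_squares
cw=eyes.calibration("wrist"); KW=np.array(cw["camera_matrix"]); TC=np.linalg.inv(np.array(cw["T_tool_cam"]))
def row(x,z):
    p=KW@(TC@[x,0,z,1])[:3]; return p[1]/p[2]
def blade(s,zp,th):  # rows of tip and base (upper face, 2 above axis); tool z is down
    c,n=np.cos(th),np.sin(th); f=lambda a:(row(a*c-2*n, zp+a*n-2*c))
    return [f(s+90),f(s)]
def fit(tip,base,s=26.):
    r=least_squares(lambda v:np.array(blade(s,v[0],v[1]))-[tip,base],[14,.3]); return r.x[0],np.degrees(r.x[1]),r.fun
E
python3 - <<'E'
from h import *
for s in (22,26,30): print(s,fit(12,241,s),fit(34,235,s))
E
```

```text
22 (np.float64(21.779613139100995), np.float64(-11.184224320153842), array([1.46704034, 1.36610383])) (np.float64(24.47805953787918), np.float64(6.077960803567317), array([ 1.42108547e-14, -2.84217094e-14]))
26 (np.float64(8.405403006104331), np.float64(5.387939530212622), array([-3.74811293e-13,  1.70530257e-13])) (np.float64(13.333460867333535), np.float64(13.95439810384317), array([7.87565568e-11, 4.58442173e-11]))
30 (np.float64(-2.7339381187617615), np.float64(12.969169306090622), array([5.32907052e-15, 0.00000000e+00])) (np.float64(2.8971511772938663), np.float64(19.53403372484321), array([-1.42108547e-14,  0.00000000e+00]))
```

Request:
apply_moves(moves=[{"offset": [-0.006, 0, 0.003], "yaw": 0}, {"offset": [-0.01, 0, 0.008], "yaw": 0}, {"offset": [-0.01, 0, 0.012], "yaw": 0}, {"offset": [-0.01, 0, 0.012], "yaw": 0}])

```text
clock: 10.5
tcp_pos: [565.8, -159.4, 73.9]
orientation: [0.314, -3.117, -0.0]
contact_force: [-8.8, 0.9, 8.3]
gripper_width: 23.7
```

```bash
python3 - <<'E'
from h import *
rel([566,-160,76],-168.5)
im=eyes.get_image("wrist"); sc=eyes.get_image("scene"); cv2.imwrite("pics/raw5w.png",im)
a=np.hstack([im,cv2.resize(sc[170:310,150:290],(420,420))]); cv2.imwrite("pics/w5.png",cv2.resize(a,None,fx=.8,fy=.8))
for f in ("raw4w","raw5w"):
    i=cv2.imread(f"pics/{f}.png"); g=cv2.cvtColor(i,cv2.COLOR_BGR2GRAY).astype(int)[:,283]; d=np.abs(np.diff(g)); print(f,pitch(i),[(int(k),int(g[k]),int(g[k+1])) for k in np.where(d>18)[0]])
E
```

```text
at [ 565.8 -159.4   73.9] az -168.5 F [-8.8  0.9  8.3] w 23.7 t 10.5 -> offset [-0.0002 -0.0012 -0.0042] yaw 0.0
raw4w [  226    34   113   202 21847] [(33, 85, 174), (234, 193, 169), (235, 169, 66), (236, 66, 39), (238, 36, 83), (239, 83, 108), (240, 108, 132), (265, 121, 52), (296, 76, 54), (316, 48, 84), (317, 84, 105), (373, 114, 67), (374, 67, 15)]
raw5w [  229    48   108   184 18759] [(46, 46, 70), (47, 70, 171), (228, 207, 151), (230, 147, 78), (232, 89, 135), (257, 137, 91), (258, 91, 40), (302, 82, 58), (328, 46, 98), (373, 113, 69), (374, 69, 17)]
```

View pics/w5.png

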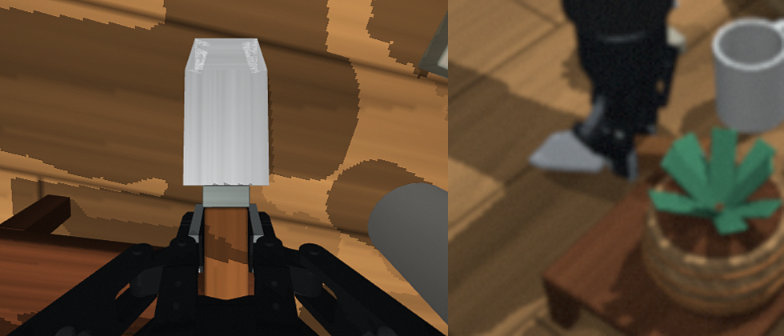

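The blade is now visibly pitched, about 20°. I set up a numeric pose fit to follow the pitch from here on without viewing more pictures.

```bash
cat >> h.py <<'E'
def posefit(im,show=True):
    """blade pose in tool frame: x = [X,Y,Z of scraper origin, pitch(down+), yaw, roll]; by blade silhouette rows/cols"""
    g=cv2.GaussianBlur(im,(3,3),0).astype(int); sat=g.max(2)-g.min(2); m=((sat<38)&(g.min(2)>95))
    L={}
    for r in range(0,300):
        c=283; 
        if not m[r,c]: 
            if L: break
            continue
        a=b=c
        while a>0 and m[r,a-1]: a-=1
        while b<559 and m[r,b+1]: b+=1
        L[r]=(a,b)
    rows=sorted(L); t=rows[0]; w=np.array([L[r][1]-L[r][0]+1 for r in rows])
    wm=np.median(w[w>60]); k=[r for r,x in zip(rows,w) if x>.8*wm]; base=k[-1]+.5
    from numpy.linalg import norm
    def P(x,pts):
        R=Ro.from_euler("zyx",[x[4],x[3],x[5]]).as_matrix()  # rot about y by +pitch takes x toward -z(tool z down => check sign)
        p=(TC[:3,:3]@((R@np.array(pts,float).T).T+x[:3]).T).T+TC[:3,3]; q=(KW@p.T).T; return q[:,:2]/q[:,2:]
    sel=[r for r in rows if t+3<=r<=base-4]
    def res(x):
        pts=[(90,-19,-2),(70,-25,-2),(0,-25,-2),(90,19,-2),(70,25,-2),(0,25,-2)]; q=P(x,pts); o=[]
        for side in (0,1):
            e=q[3*side:3*side+3]
            e=e[np.argsort(e[:,1])]
            cs=np.interp(sel,e[:,1],e[:,0])
            o+=list((cs-np.array([L[r][0]-.5 if (side==0)==flip0 else L[r][1]+.5 for r in sel]))*.3)
        o+=[(q[[0,3],1].mean()-(t-.5))*2,(q[[2,5],1].mean()-base)*2]; return np.array(o)
    best=None
    for flip0 in (True,False):
        for p0 in (0,-.35):
            z=least_squares(res,[25,0,14,p0,0,0],loss="soft_l1")
            if best is None or z.cost<best.cost: best=z
    x=best.x; 
    if show: print("origin in tool",x[:3].round(1),"pitch",(-np.degrees(x[3])).round(1),"yaw,roll",np.degrees(x[4:]).round(1),"cost",round(best.cost,1),"t/base",t,base)
    return x
E
python3 - <<'E'
from h import *
w=cv2.resize(cv2.imread("pics/w3.png")[:,:448],(560,420)); posefit(w)
for f in ("raw4w","raw5w"): posefit(cv2.imread(f"pics/{f}.png"))
E
```

```text
origin in tool [23.5 -0.2 10.9] pitch 1617.6 yaw,roll [540.3  -1. ] cost 2.1 t/base 12 241.5
origin in tool [25.1 -0.2 16.8] pitch 15.5 yaw,roll [0.  0.1] cost 2.4 t/base 34 235.5
origin in tool [28.  -0.1 15.4] pitch 1284.5 yaw,roll [179.6   0.8] cost 1.6 t/base 48 230.5
```

```bash
sed -i 's/loss="soft_l1")/loss="soft_l1",bounds=([-10,-20,-20,-1.2,-.5,-.3],[80,20,60,.3,.5,.3]))/' h.py
python3 - <<'E'
from h import *
for f in ("raw4w","raw5w"): posefit(cv2.imread(f"pics/{f}.png"))
E
```

```text
origin in tool [25.1 -0.2 16.8] pitch 15.5 yaw,roll [0.  0.1] cost 2.4 t/base 34 235.5
origin in tool [26.3 -0.2 19.1] pitch 24.5 yaw,roll [0.4 0.8] cost 1.6 t/base 48 230.5
```

Pitch is 24.5°, origin 26 mm ahead and 19 mm below the TCP. A little more.

Request:
apply_moves(moves=[{"offset": [0, 0, 0.005], "yaw": 0}, {"offset": [0, 0, 0.009], "yaw": 0}, {"offset": [0, 0, 0.009], "yaw": 0}])

```text
clock: 10.9
tcp_pos: [566.2, -159.5, 71.7]
orientation: [0.315, -3.119, 0.001]
contact_force: [-7.1, 3.4, 10.6]
gripper_width: 23.9
```

```bash
python3 - <<'E'
from h import *
rel([566,-160,76],-168.5)
posefit(eyes.get_image("wrist"))
E
```

```text
at [ 566.2 -159.5   71.7] az -168.5 F [-7.1  3.4 10.6] w 23.9 t 10.9 -> offset [ 0.0006 -0.0009 -0.0086] yaw 0.001
origin in tool [26.4 -0.1 19.8] pitch 28.1 yaw,roll [0.3 0.7] cost 1.5 t/base 55 229.5
```

Request:
apply_moves(moves=[{"offset": [0, 0, 0.004], "yaw": 0}, {"offset": [0, 0, 0.006], "yaw": 0}, {"offset": [0, 0, 0.006], "yaw": 0}])

```text
clock: 11.25
tcp_pos: [566.4, -159.5, 71.2]
orientation: [0.316, -3.12, 0.002]
contact_force: [-9.5, 4.1, 12.4]
gripper_width: 23.4
```

Request:
apply_moves(moves=[{"offset": [0, 0, 0], "yaw": 0}, {"offset": [0, 0, 0], "yaw": 0}, {"offset": [0.01, 0, -0.04], "yaw": 0}, {"offset": [0.02, 0, -0.12], "yaw": 0}, {"offset": [0.02, 0, -0.22], "yaw": 0}, {"offset": [0.02, 0, -0.3], "yaw": 0}, {"offset": [0.02, 0, -0.32], "yaw": 0}, {"offset": [0.02, 0, -0.32], "yaw": 0}], newtons=60, claw=1)

```text
clock: 12.05
tcp_pos: [558.3, -161.1, 232.6]
orientation: [0.317, -3.124, 0.002]
contact_force: [-0.9, -0.8, -2.8]
gripper_width: 23.2
```

```bash
python3 - <<'E'
from h import *
rel([566,-160,230],-168.5)
posefit(eyes.get_image("wrist"))
im=cv2.imread("pics/top0.png"); C=cam("top")
cv2.imwrite("pics/blk.png",cv2.resize(im[215:305,110:220],None,fx=7,fy=6,interpolation=cv2.INTER_CUBIC))
E
```

```text
at [ 558.3 -161.1  232.6] az -168.4 F [-0.9 -0.8 -2.8] w 23.2 t 12.05 -> offset [-0.0155 -0.0009  0.0052] yaw 0.002
origin in tool [26.4 -0.1 21.1] pitch 28.4 yaw,roll [0.5 1.2] cost 1.6 t/base 56 228.5
```

View pics/blk.png

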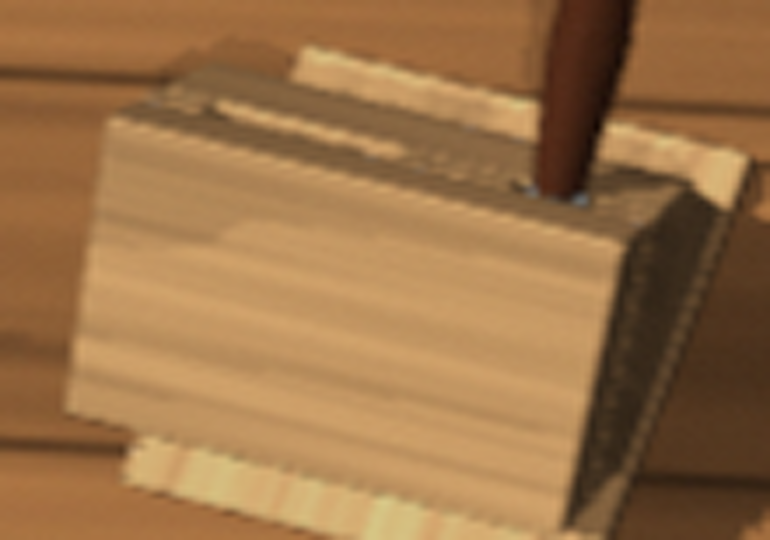

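Block: ridge ends of the face at top px (125.4,235.0) and (199.7,255.5); knife root at about (190,247). I compute its pose and check it against the slot's ends and the knife.

```bash
python3 - <<'E'
from h import *
C=cam("top")
l=onplane("top",(125.4,235),120.8,C); r=onplane("top",(199.7,255.5),120.8,C)
d=(r-l)[:2]; print("len",np.linalg.norm(d)); y=d/np.linalg.norm(d); x=np.array([y[1],-y[0]]); m=(l+r)[:2]/2
o=m-27.5*y-12*x; print("origin",o.round(1),"x az",np.degrees(np.arctan2(x[1],x[0])).round(2))
W=lambda bx,by,bz: np.r_[o+bx*x+by*y,bz]
for n,b in dict(slotL=(0,-27.5,100),slotR=(0,27.5,100),knife=(0,72,100),knifeEnd=(-82,72,147),base=(-35,100,0),base2=(125,100,0),base3=(125,-45,0),backtop=(125,-45,121-65)).items():
    p=proj("top",W(*b),C); s=proj("scene",W(*b)); print(n,p.round(1),"in blk",((p-[110,215])*[7,6]).round(0),"scene",s.round(0))
im=cv2.imread("pics/scene0.png").copy()
E
```

```text
len 143.6532231038929
origin [555.2 220.5] x az 168.14
slotL [140.4 233.1] in blk [213. 109.] scene [337. 134.]
slotR [167.8 240.7] in blk [405. 154.] scene [321. 142.]
knife [190.2 246.8] in blk [561. 191.] scene [307. 149.]
knifeEnd [198.2 199.8] in blk [618. -91.] scene [331. 149.]
base [218.7 241. ] in blk [761. 156.] scene [307. 192.]
base2 [195.7 315. ] in blk [600. 600.] scene [268. 161.]
base3 [129.6 296.1] in blk [137. 487.] scene [309. 141.]
backtop [118.3 295.8] in blk [ 58. 485.] scene [310. 125.]
```

Prediction matches the slot's light edge (213–405 vs. seen 215–400) and the knife root, so the slot is at (555,220,100), azimuth 168.1°. I go to the pre-insert pose.

```bash
cat >> h.py <<'E'
def ins(d,off=(26.4,-.1,21.1),pit=28.4,up=0,side=0,M=(555.2,220.5,100.),az=168.14):
    "TCP so that the blade tip lies on the slot axis, scraper origin d short of home"
    a=np.radians(az); u=np.array([np.cos(a),np.sin(a),0]); v=np.array([np.sin(a),-np.cos(a),0])  # tool y when z down
    z=np.array([0,0,1.]); sx=u*np.cos(np.pi/6)-z*.5; sz=u*.5+z*np.cos(np.pi/6); p=np.radians(pit)
    tip=np.array(M)+sx*(90-d)+sz*up; O=tip-90*(u*np.cos(p)-z*np.sin(p))
    return O-off[0]*u-off[1]*v+off[2]*z+side*v
E
python3 - <<'E'
from h import *
t=ins(115); print(t); rel(t,168.14)
E
```

```text
[679.723777   194.45168691 176.40617882]
at [ 557.6 -160.8  230.1] az -168.4 F [-0.6  1.1 -2.2] w 23.1 t 12.1 -> offset [-0.3825  0.6471  0.1055] yaw 0.521
```

Request:
apply_moves(moves=[{"offset": [-0.04, 0.065, -0.06], "yaw": 0.1}, {"offset": [-0.08, 0.13, -0.08], "yaw": 0.2}, {"offset": [-0.12, 0.2, -0.08], "yaw": 0.3}, {"offset": [-0.16, 0.27, -0.08], "yaw": 0.4}, {"offset": [-0.2, 0.34, -0.08], "yaw": 0.5}, {"offset": [-0.24, 0.41, -0.08], "yaw": 0.521}, {"offset": [-0.28, 0.48, -0.08], "yaw": 0.521}, {"offset": [-0.32, 0.55, -0.08], "yaw": 0.521}, {"offset": [-0.36, 0.61, -0.08], "yaw": 0.521}, {"offset": [-0.38, 0.647, -0.08], "yaw": 0.521}])

```text
clock: 13.1
tcp_pos: [678.9, 197.0, 263.9]
orientation: [-0.321, -3.114, 0.006]
contact_force: [0.6, 0.3, -2.9]
gripper_width: 23.6
```

```bash
python3 - <<'E'
from h import *
t=ins(115); rel(t,168.14)
E
```

```text
at [678.9 197.  263.9] az 168.2 F [ 0.6  0.3 -2.9] w 23.6 t 13.1 -> offset [-0.0045 -0.0038  0.175 ] yaw 0.002
```

Request:
apply_moves(moves=[{"offset": [-0.003, -0.003, 0.06], "yaw": 0.002}, {"offset": [-0.003, -0.003, 0.12], "yaw": 0.002}, {"offset": [-0.003, -0.003, 0.165], "yaw": 0.002}, {"offset": [-0.003, -0.003, 0.173], "yaw": 0.002}, {"offset": [-0.003, -0.003, 0.173], "yaw": 0.002}, {"offset": [-0.003, -0.003, 0.173], "yaw": 0.002}])

```text
clock: 13.7
tcp_pos: [679.5, 195.0, 178.4]
orientation: [-0.324, -3.115, 0.006]
contact_force: [0.1, 0.8, -1.5]
gripper_width: 23.2
```

```bash
python3 - <<'E'
from h import *
t=ins(115); rel(t,168.14); C=cam("wrist")
im=eyes.get_image("wrist"); cv2.imwrite("pics/raw6.png",im)
posefit(im)
a=np.radians(168.14); x=np.array([np.cos(a),np.sin(a),0]); y=np.array([np.sin(a),-np.cos(a),0]); o=np.array([555.2,220.5,0])
for b in ((0,-27.5,100),(0,27.5,100),(12,-45,120.8),(12,100,120.8),(0,72,100)):
    p=proj("wrist",o+b[0]*x+b[1]*y+[0,0,b[2]],C); print(b,p.round(1)); cv2.circle(im,tuple(int(v) for v in p.round()),3,(0,0,255),1)
cv2.imwrite("pics/w6.png",cv2.resize(im[0:230,130:430],None,fx=2.6,fy=2.6,interpolation=cv2.INTER_CUBIC))
E
```

```text
at [679.5 195.  178.4] az 168.1 F [ 0.1  0.8 -1.5] w 23.2 t 13.7 -> offset [-0.0007 -0.001   0.004 ] yaw -0.0
origin in tool [26.6 -0.8 21. ] pitch 28.8 yaw,roll [-0.1  0.4] cost 3.5 t/base 56 227.5
(0, -27.5, 100) [233.2  20.3]
(0, 27.5, 100) [333.1  20.1]
(12, -45, 120.8) [188.6 -19.6]
(12, 100, 120.8) [494.  -20.5]
(0, 72, 100) [414.2  19.9]
```

View pics/w6.png

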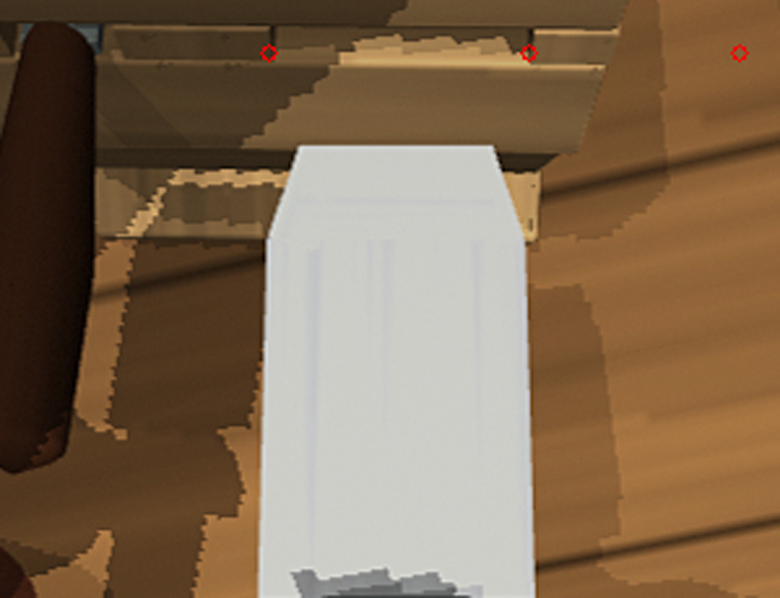

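The wrist view shows the slot opening at crop (272–530, 27–65), centre (401,46), against a predicted (399,53). The blade tip's centre is at 395. Correction: about 1.6 mm up the face and 1.3 mm along tool +y. Now I insert in steps.

```bash
python3 - <<'E'
from h import *
for d in (100,85,70): rel(ins(d,off=(26.6,-.1,21.),pit=28.8,up=1.6,side=1.3),168.14)
E
```

```text
at [679.7 195.1 179. ] az 168.1 F [-0.4 -0.5 -1.6] w 23.2 t 13.75 -> offset [0.0272 0.0014 0.0168] yaw -0.0
at [679.7 195.1 179. ] az 168.1 F [-0.4 -0.5 -1.6] w 23.2 t 13.75 -> offset [0.0531 0.0015 0.032 ] yaw -0.0
at [679.7 195.1 179. ] az 168.1 F [-0.4 -0.5 -1.6] w 23.2 t 13.75 -> offset [0.0789 0.0015 0.0473] yaw -0.0
```

Request:
apply_moves(moves=[{"offset": [0.015, 0.002, 0.009], "yaw": 0}, {"offset": [0.027, 0.002, 0.017], "yaw": 0}, {"offset": [0.036, 0.002, 0.022], "yaw": 0}, {"offset": [0.036, 0.002, 0.022], "yaw": 0}, {"offset": [0.036, 0.002, 0.022], "yaw": 0}])

```text
clock: 14.25
tcp_pos: [662.0, 199.9, 168.4]
orientation: [-0.323, -3.116, 0.004]
contact_force: [-0.9, 0.4, -2.1]
gripper_width: 23.3
```

```bash
python3 - <<'E'
from h import *
im=eyes.get_image("wrist"); cv2.imwrite("pics/raw7.png",im)
x=posefit(im)
for d in (95,85,70): rel(ins(d,off=(26.6,-.1,21.),pit=28.8,up=1.6,side=1.3),168.14)
cv2.imwrite("pics/w7.png",cv2.resize(im[0:150,180:380],None,fx=4,fy=4,interpolation=cv2.INTER_CUBIC))
E
```

```text
origin in tool [26.6 -0.9 20.9] pitch 28.7 yaw,roll [-0.6 -0.8] cost 3.8 t/base 56 227.5
at [662.2 199.8 168.5] az 168.1 F [-0.6  0.1 -1.9] w 23.3 t 14.3 -> offset [-0.     -0.0006  0.0005] yaw 0.0
at [662.2 199.8 168.5] az 168.1 F [-0.6  0.1 -1.9] w 23.3 t 14.3 -> offset [ 0.0172 -0.0006  0.0107] yaw 0.0
at [662.2 199.8 168.5] az 168.1 F [-0.6  0.1 -1.9] w 23.3 t 14.3 -> offset [ 0.0431 -0.0005  0.0259] yaw 0.0
```

View pics/w7.png

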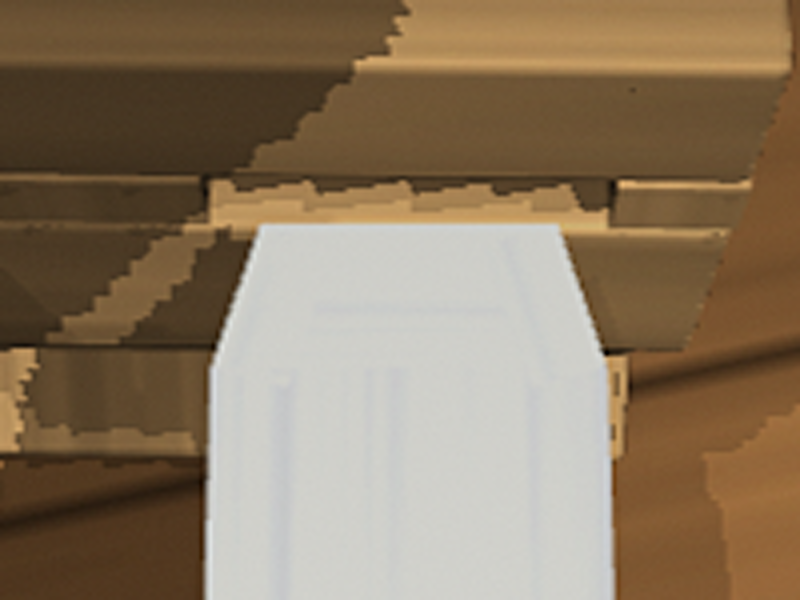

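Laterally centred: slot 208–612, tip 260–558, blade 207–613. I check the height numerically.

```bash
python3 - <<'E'
from h import *
C=cam("wrist"); a=np.radians(168.14); u=np.array([np.cos(a),np.sin(a),0]); z=np.array([0,0,1.])
sx=u*.866-z*.5; sz=u*.5+z*.866; M=np.array([555.2,220.5,100])
for up in (-4+1.6,1.6,4+1.6): print(up,proj("wrist",M+sz*up,C).round(1))
s=sensors.state(); R=Ro.from_rotvec(s["orientation"]).as_matrix()
p=np.radians(28.7); T=np.array([26.6+90*np.cos(p),-.9,20.9+90*np.sin(p)])
w=R@T+s["tcp_pos"]; d=w-M; print("tip rel slot: along",d@sx,"up",d@sz, "row",proj("wrist",w+2*(u*np.sin(p)+z*np.cos(p)),C))
E
```

```text
-2.4 [281.  56.]
1.6 [280.9  50.9]
5.6 [280.8  45.5]
tip rel slot: along -5.152156403166501 up 3.1012472918994147 row [281.93188898  54.95018782]
```

Request:
apply_moves(moves=[{"offset": [0.003, 0, 0.004], "yaw": 0}, {"offset": [0.008, 0, 0.007], "yaw": 0}, {"offset": [0.016, 0, 0.0117], "yaw": 0}, {"offset": [0.024, 0, 0.0165], "yaw": 0}, {"offset": [0.024, 0, 0.0165], "yaw": 0}])

```text
clock: 14.8
tcp_pos: [655.0, 201.0, 165.5]
orientation: [0.326, 3.119, -0.001]
contact_force: [15.1, -3.6, 4.0]
gripper_width: 23.1
```

```bash
python3 - <<'E'
from h import *
im=eyes.get_image("wrist"); cv2.imwrite("pics/raw8.png",im)
x=posefit(im)
for d in (80,60,40): rel(ins(d,off=(26.6,-.1,21.),pit=28.8,up=.4,side=1.3),168.14)
g=cv2.cvtColor(im,cv2.COLOR_BGR2GRAY)[20:90,283]; print(g.tolist())
E
```

```text
origin in tool [26.6 -0.9 21.2] pitch 28.7 yaw,roll [-0.4 -0.3] cost 2.8 t/base 56 227.5
at [655.  201.  165.5] az 168.1 F [15.6 -4.4  3.9] w 23.1 t 14.85 -> offset [0.0102 0.     0.0115] yaw -0.002
at [655.  201.  165.5] az 168.1 F [15.6 -4.4  3.9] w 23.1 t 14.85 -> offset [ 0.045  -0.      0.0313] yaw -0.002
at [655.  201.  165.5] az 168.1 F [15.6 -4.4  3.9] w 23.1 t 14.85 -> offset [ 0.0798 -0.0001  0.0511] yaw -0.002
[146, 147, 148, 146, 145, 143, 147, 153, 160, 158, 139, 114, 92, 89, 88, 91, 89, 91, 90, 90, 90, 89, 90, 89, 88, 89, 89, 90, 89, 88, 87, 86, 86, 82, 81, 76, 103, 206, 210, 206, 205, 205, 206, 205, 205, 205, 206, 206, 206, 205, 206, 206, 205, 206, 205, 205, 203, 203, 201, 203, 205, 206, 206, 204, 206, 206, 207, 207, 206, 205]
```

Contact at 15 N: the tip is on the face rather than in the slot. I read the lips in the columns beside the tip.

```bash
python3 - <<'E'
from h import *
for f in ("raw7","raw8"):
    g=cv2.cvtColor(cv2.imread(f"pics/{f}.png"),cv2.COLOR_BGR2GRAY)
    for c in (236,240,326,330): print(f,c,g[36:90,c].tolist())
E
```

```text
raw7 236 [54, 54, 55, 54, 53, 51, 50, 35, 59, 133, 137, 136, 135, 137, 132, 157, 157, 156, 155, 168, 139, 78, 54, 55, 59, 56, 59, 60, 59, 61, 60, 62, 62, 61, 62, 63, 62, 60, 59, 55, 53, 47, 59, 109, 137, 151, 190, 219, 218, 214, 210, 207, 206, 207]
raw7 240 [53, 55, 54, 52, 53, 47, 82, 56, 66, 70, 67, 61, 134, 138, 132, 157, 158, 154, 156, 162, 155, 132, 102, 102, 65, 56, 57, 56, 53, 50, 44, 56, 106, 151, 153, 190, 215, 215, 211, 210, 208, 206, 206, 205, 205, 204, 203, 204, 204, 203, 203, 202, 203, 203]
raw7 326 [88, 87, 86, 85, 84, 83, 83, 84, 58, 66, 70, 70, 71, 70, 69, 64, 77, 154, 164, 170, 178, 174, 145, 110, 102, 96, 91, 91, 90, 91, 91, 91, 92, 91, 84, 83, 79, 75, 92, 120, 176, 188, 192, 212, 213, 211, 208, 207, 206, 206, 206, 206, 206, 206]
raw7 330 [87, 88, 87, 85, 86, 83, 84, 84, 62, 69, 71, 72, 74, 73, 72, 66, 118, 163, 167, 176, 182, 178, 148, 112, 101, 96, 91, 90, 91, 92, 92, 90, 92, 92, 95, 95, 92, 93, 89, 90, 90, 90, 92, 90, 89, 86, 83, 78, 71, 62, 113, 88, 164, 205]
raw8 236 [94, 94, 93, 93, 93, 93, 93, 92, 92, 92, 92, 88, 88, 89, 86, 85, 85, 84, 83, 51, 107, 139, 143,
[... 169 characters left out ...]
3, 94, 92, 90, 92, 92, 90, 89, 87, 87, 85, 85, 83, 84, 64, 69, 71, 74, 74, 74, 71, 95, 95, 90, 84, 81, 89, 117, 112, 145, 190, 217, 217, 213, 210, 208, 207, 205, 205, 205, 205, 204, 203, 203, 201, 202, 202, 203, 203]
raw8 326 [89, 87, 87, 88, 87, 86, 88, 86, 86, 88, 89, 90, 89, 87, 87, 86, 84, 83, 83, 85, 55, 68, 71, 71, 71, 68, 62, 80, 156, 164, 170, 178, 182, 154, 115, 101, 89, 79, 70, 66, 115, 120, 173, 196, 195, 213, 213, 210, 209, 207, 206, 208, 206, 206]
raw8 330 [89, 89, 87, 87, 88, 87, 88, 87, 88, 88, 88, 89, 88, 88, 88, 86, 85, 84, 83, 84, 65, 69, 73, 73, 74, 72, 68, 83, 157, 165, 170, 179, 181, 152, 116, 102, 97, 92, 89, 90, 91, 91, 92, 92, 93, 91, 88, 91, 85, 80, 77, 96, 121, 177]
```

The lips are at rows 55.5–69 and the tip's top edge at 56.5, so it is catching the upper lip, about 1.5 mm too high. I back off, go lower, and retry.

Request:
apply_moves(moves=[{"offset": [-0.01, 0, -0.003], "yaw": 0}, {"offset": [-0.014, 0, -0.001], "yaw": 0}, {"offset": [-0.014, 0, -0.001], "yaw": 0}, {"offset": [-0.014, 0, -0.001], "yaw": 0}])

```text
clock: 15.25
tcp_pos: [661.3, 199.7, 164.8]
orientation: [0.326, 3.121, -0.002]
contact_force: [-0.1, 1.0, -1.7]
gripper_width: 22.9
```

```bash
cat >> h.py <<'E'
def lips(im):
    g=cv2.cvtColor(im,cv2.COLOR_BGR2GRAY); print("col330",g[30:80,330].tolist()); print("col283",g[30:80,283].tolist())
E
python3 - <<'E'
from h import *
im=eyes.get_image("wrist"); cv2.imwrite("pics/raw9.png",im)
posefit(im); lips(im)
rel(ins(80,off=(26.6,-.1,21.),pit=28.8,up=.4,side=1.3),168.14)
E
```

```text
origin in tool [26.7 -0.9 20.9] pitch 28.7 yaw,roll [-0.5 -0.7] cost 3.8 t/base 56 227.5
col330 [87, 87, 87, 89, 88, 86, 87, 85, 85, 82, 81, 82, 72, 57, 67, 70, 71, 71, 71, 66, 85, 156, 162, 169, 176, 179, 158, 126, 106, 97, 93, 87, 90, 89, 91, 91, 91, 90, 92, 93, 95, 95, 96, 96, 96, 100, 99, 94, 93, 87]
col283 [89, 89, 86, 88, 87, 87, 86, 85, 84, 83, 82, 87, 48, 64, 64, 58, 105, 135, 134, 131, 128, 137, 161, 170, 176, 167, 205, 207, 205, 204, 205, 204, 204, 204, 205, 205, 205, 205, 206, 206, 206, 205, 205, 206, 204, 203, 203, 201, 202, 206]
at [661.3 199.7 165. ] az 168.1 F [-0.6  0.8 -2.1] w 23.3 t 15.3 -> offset [ 0.0231 -0.0001  0.0105] yaw -0.001
```

Request:
apply_moves(moves=[{"offset": [0.005, 0, 0.001], "yaw": 0}, {"offset": [0.011, 0, 0.0045], "yaw": 0}, {"offset": [0.0175, 0, 0.008], "yaw": 0}, {"offset": [0.0175, 0, 0.008], "yaw": 0}, {"offset": [0.0175, 0, 0.008], "yaw": 0}])

```text
clock: 15.8
tcp_pos: [652.6, 201.6, 161.1]
orientation: [0.325, 3.121, -0.002]
contact_force: [-0.5, -0.9, -2.0]
gripper_width: 23.1
```

```bash
python3 - <<'E'
from h import *
im=eyes.get_image("wrist"); cv2.imwrite("pics/raw10.png",im)
posefit(im); lips(im)
rel(ins(80,off=(26.6,-.1,21.),pit=28.8,up=.4,side=1.3),168.14)
E
```

```text
origin in tool [26.4 -0.9 20.4] pitch 29.0 yaw,roll [-0.4 -0.5] cost 12.4 t/base 61 228.5
col330 [142, 148, 153, 165, 153, 131, 105, 91, 90, 89, 89, 89, 89, 89, 86, 88, 86, 86, 87, 88, 89, 90, 88, 88, 87, 86, 84, 84, 84, 83, 82, 61, 70, 72, 72, 72, 67, 86, 134, 161, 169, 175, 185, 163, 131, 104, 98, 96, 89, 92]
col283 [146, 152, 161, 162, 142, 118, 95, 91, 91, 89, 90, 92, 91, 91, 90, 90, 90, 89, 90, 90, 90, 89, 90, 89, 89, 88, 86, 86, 82, 78, 61, 207, 213, 207, 206, 207, 207, 207, 207, 207, 207, 207, 207, 207, 206, 205, 205, 202, 204, 206]
at [652.8 201.5 161.2] az 168.1 F [ 0.8  0.6 -2. ] w 23.0 t 15.85 -> offset [ 0.0056 -0.0002  0.0029] yaw -0.001
```

The tip is inside: it is clipped by the lip and there is no contact force. I push on along the slot.

Request:
apply_moves(moves=[{"offset": [0.008, 0, 0.0048], "yaw": 0}, {"offset": [0.017, 0, 0.01], "yaw": 0}, {"offset": [0.026, 0, 0.0152], "yaw": 0}, {"offset": [0.035, 0, 0.0205], "yaw": 0}, {"offset": [0.044, 0, 0.0256], "yaw": 0}, {"offset": [0.052, 0, 0.0305], "yaw": 0}, {"offset": [0.052, 0, 0.0305], "yaw": 0}])

```text
clock: 16.55
tcp_pos: [626.8, 207.0, 145.5]
orientation: [0.325, 3.121, -0.002]
contact_force: [0.2, 0.1, -2.2]
gripper_width: 23.5
```

Request:
apply_moves(moves=[{"offset": [0.009, 0, 0.0052], "yaw": 0}, {"offset": [0.018, 0, 0.0105], "yaw": 0}, {"offset": [0.027, 0, 0.0157], "yaw": 0}, {"offset": [0.036, 0, 0.021], "yaw": 0}, {"offset": [0.045, 0, 0.026], "yaw": 0}, {"offset": [0.052, 0, 0.0303], "yaw": 0}, {"offset": [0.052, 0, 0.0303], "yaw": 0}])

```text
clock: 17.25
tcp_pos: [600.9, 212.5, 130.2]
orientation: [0.324, 3.121, -0.002]
contact_force: [-0.3, -0.3, -0.6]
gripper_width: 23.0
```

```bash
python3 - <<'E'
from h import *
rel(ins(0,off=(26.6,-.1,21.),pit=28.8,up=1.5,side=1.3),168.14)
E
```

```text
at [600.9 212.5 130.2] az 168.1 F [-0.3 -0.3 -0.6] w 23.0 t 17.25 -> offset [ 0.0391 -0.0004  0.0189] yaw -0.0
```

Request:
apply_moves(moves=[{"offset": [0.009, 0, 0.0052], "yaw": 0}, {"offset": [0.018, 0, 0.0105], "yaw": 0}, {"offset": [0.027, 0, 0.0157], "yaw": 0}, {"offset": [0.034, 0, 0.0197], "yaw": 0}, {"offset": [0.034, 0, 0.0197], "yaw": 0}])

```text
clock: 17.75
tcp_pos: [584.0, 216.3, 121.0]
orientation: [0.323, 3.121, -0.001]
contact_force: [-1.5, 0.2, 4.5]
gripper_width: 23.1
```

Request:
apply_moves(moves=[{"offset": [0.005, 0, 0.003], "yaw": 0}, {"offset": [0.01, 0, 0.006], "yaw": 0}, {"offset": [0.014, 0, 0.008], "yaw": 0}, {"offset": [0.014, 0, 0.008], "yaw": 0}, {"offset": [0.014, 0, 0.008], "yaw": 0}])

```text
clock: 18.25
tcp_pos: [580.2, 217.2, 119.5]
orientation: [0.324, 3.113, 0.001]
contact_force: [9.6, -2.7, 5.1]
gripper_width: 23.3
```

```bash
python3 - <<'E'
from h import *
rel(ins(0,off=(26.6,-.1,21.),pit=28.8,up=1.5,side=1.3),168.14); s=sensors.state(); print(s["wrist_torque"])
E
```

```text
at [580.2 217.2 119.5] az 168.1 F [ 9.6 -2.7  5.1] w 23.3 t 18.25 -> offset [-0.0033 -0.0011 -0.0023] yaw -0.0
[-1.03184558 -3.31840197 -0.12700381]
```

Request:
apply_moves(moves=[{"offset": [0.008, 0, 0.0045], "yaw": 0}, {"offset": [0.016, 0, 0.009], "yaw": 0}, {"offset": [0.02, 0, 0.0115], "yaw": 0}, {"offset": [0.02, 0, 0.0115], "yaw": 0}, {"offset": [0.02, 0, 0.0115], "yaw": 0}])

```text
clock: 18.75
tcp_pos: [578.5, 217.5, 120.1]
orientation: [0.324, 3.093, 0.005]
contact_force: [28.9, -7.8, 7.0]
gripper_width: 23.1
```

```bash
python3 - <<'E'
from h import *
rel(ins(0,off=(26.6,-.1,21.),pit=28.8,up=1.5,side=1.3),168.14)
w=eyes.get_image("wrist"); s=eyes.get_image("scene"); t=eyes.get_image("top")
a=cv2.resize(w[130:330,200:360],(400,500)); b=cv2.resize(s[110:210,260:380],(400,333)); 
c=np.zeros((500,400,3),np.uint8); c[:333]=b
cv2.imwrite("pics/w12.png",np.hstack([a,c]))
cv2.imwrite("pics/raw12.png",w); g=cv2.cvtColor(w,cv2.COLOR_BGR2GRAY)
for col in (265,283,300): print(col,g[150:300:2,col].tolist())
E
```

```text
at [578.5 217.5 120.1] az 168.0 F [28.9 -7.8  7. ] w 23.1 t 18.75 -> offset [-0.0068 -0.0009 -0.0008] yaw -0.002
265 [136, 140, 142, 146, 146, 143, 145, 142, 143, 146, 147, 146, 145, 136, 128, 126, 129, 131, 131, 130, 131, 131, 130, 125, 120, 123, 125, 125, 126, 125, 131, 135, 138, 140, 141, 138, 136, 144, 120, 82, 61, 127, 136, 136, 137, 144, 143, 145, 148, 148, 97, 85, 87, 89, 31, 35, 48, 48, 48, 49, 49, 48, 46, 48, 40, 41, 37, 34, 36, 37, 36, 36, 37, 36, 36]
283 [136, 138, 144, 147, 145, 145, 145, 143, 144, 145, 147, 137, 126, 128, 124, 127, 128, 130, 130, 131, 131, 131, 128, 124, 120, 123, 125, 125, 124, 125, 129, 133, 136, 140, 141, 136, 134, 142, 123, 81, 59, 126, 136, 135, 137, 139, 142, 144, 147, 147, 143, 140, 146, 163, 45, 36, 48, 47, 47, 49, 47, 50, 49, 49, 48, 37, 36, 35, 34, 35, 36, 37, 37, 36, 37]
300 [131, 130, 134, 140, 134, 131, 127, 127, 126, 130, 131, 131, 130, 127, 127, 126, 126, 128, 130, 131, 131, 128, 127, 122, 118, 122, 125, 126, 125, 123, 127, 132, 136, 138, 140, 138, 135, 141, 124, 80, 61, 126, 137, 135, 136, 141, 141, 143, 147, 147, 143, 139, 143, 156, 41, 31, 71, 87, 49, 48, 47, 48, 48, 47, 48, 50, 48, 50, 49, 38, 36, 37, 38, 36, 35]
```

View pics/w12.png

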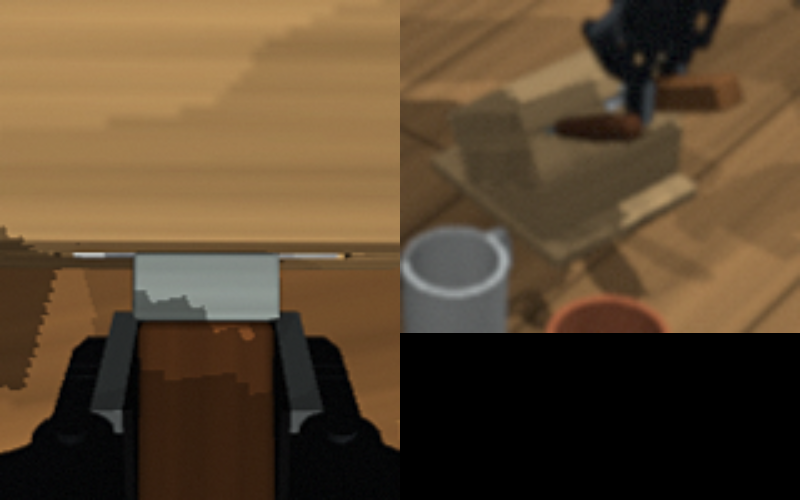

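A thin sliver of blade (about 1 mm) still shows beside the ferrule at crop (75–350, 255). I relax, open slightly so the scraper settles into the slot's angle, regrip lightly and push again.

Request:
apply_moves(moves=[{"offset": [0, 0, 0], "yaw": 0}, {"offset": [0, 0, 0], "yaw": 0}, {"offset": [0, 0, 0], "yaw": 0}, {"offset": [0, 0, 0], "yaw": 0}, {"offset": [0, 0, 0], "yaw": 0}], claw=0.6)

```text
clock: 19.4
tcp_pos: [577.9, 217.7, 119.4]
orientation: [0.323, 3.094, 0.005]
contact_force: [-0.6, -0.2, -1.0]
gripper_width: 34.1
```

```bash
cat >> h.py <<'E'
def sliver(im):
    g=im.min(2).astype(int)
    for c in (236,242,248,252,316,322,328,332): print(c,g[226:244,c].tolist())
E
python3 - <<'E'
from h import *
sliver(cv2.imread("pics/raw12.png")); print(); rel([578.5,217.5,120],168.14)
w=eyes.get_image("wrist"); cv2.imwrite("pics/raw13.png",w); sliver(w)
E
```

```text
236 [66, 48, 47, 45, 24, 199, 155, 51, 21, 33, 32, 33, 42, 43, 40, 41, 42, 41]
242 [68, 48, 48, 45, 31, 122, 98, 38, 27, 33, 30, 33, 42, 45, 44, 43, 42, 42]
248 [69, 47, 47, 45, 35, 120, 85, 37, 27, 34, 31, 34, 44, 44, 43, 44, 44, 43]
252 [70, 49, 48, 48, 37, 129, 85, 31, 20, 25, 23, 27, 34, 35, 34, 32, 35, 34]
316 [76, 52, 46, 43, 38, 97, 136, 78, 43, 46, 49, 46, 44, 45, 44, 46, 46, 43]
322 [78, 52, 48, 44, 37, 107, 159, 92, 44, 43, 46, 45, 47, 45, 46, 45, 43, 44]
328 [78, 53, 44, 45, 36, 109, 154, 93, 47, 49, 50, 45, 46, 47, 45, 44, 43, 43]
332 [79, 54, 45, 44, 36, 110, 148, 94, 51, 48, 50, 47, 45, 44, 45, 42, 42, 43]

at [577.9 217.7 119.4] az 168.1 F [-0.6 -0.2 -1. ] w 34.1 t 19.4 -> offset [-0.0013 -0.0002 -0.0012] yaw -0.002
236 [87, 91, 71, 48, 50, 43, 23, 196, 147, 72, 31, 28, 28, 42, 44, 42, 43, 43]
242 [86, 91, 71, 49, 48, 46, 29, 121, 181, 95, 30, 29, 28, 43, 40, 44, 40, 42]
248 [87, 92, 71, 51, 47, 46, 31, 122, 131, 75, 30, 30, 28, 42, 44, 42, 41, 44]
252 [86, 92, 72, 50, 48, 48, 31, 127, 138, 85, 28, 23, 20, 34, 36, 35, 34, 34]
316 [85, 89, 80, 56, 46, 44, 35, 93, 169, 162, 76, 41, 48, 45, 44, 44, 45, 46]
322 [84, 88, 81, 56, 47, 44, 34, 100, 192, 183, 83, 40, 45, 42, 44, 46, 45, 44]
328 [83, 88, 81, 58, 47, 44, 34, 101, 189, 205, 91, 42, 50, 45, 45, 44, 44, 43]
332 [84, 88, 82, 59, 47, 43, 33, 100, 191, 203, 93, 42, 49, 47, 45, 45, 43, 44]
```

Request:
apply_moves(moves=[{"offset": [-0.01, 0, -0.006], "yaw": 0}, {"offset": [-0.016, 0, -0.009], "yaw": 0}, {"offset": [-0.016, 0, -0.009], "yaw": 0}])

```text
clock: 19.75
tcp_pos: [586.3, 216.0, 124.7]
orientation: [0.324, 3.093, 0.005]
contact_force: [-0.2, -0.5, -0.0]
gripper_width: 34.0
```

Request:
apply_moves(moves=[{"offset": [0, 0, 0], "yaw": 0}, {"offset": [0, 0, 0], "yaw": 0}, {"offset": [0, 0, 0], "yaw": 0}, {"offset": [0, 0, 0], "yaw": 0}, {"offset": [0.008, 0, 0.002], "yaw": 0}, {"offset": [0.016, 0, 0.006], "yaw": 0}, {"offset": [0.024, 0, 0.01], "yaw": 0}, {"offset": [0.028, 0, 0.013], "yaw": 0}, {"offset": [0.028, 0, 0.013], "yaw": 0}, {"offset": [0.028, 0, 0.013], "yaw": 0}], claw=1, newtons=60)

```text
clock: 20.75
tcp_pos: [583.7, 216.6, 126.3]
orientation: [0.324, 3.066, 0.011]
contact_force: [41.8, -11.3, 4.1]
gripper_width: 23.0
```

```bash
python3 - <<'E'
from h import *
rel([578.5,217.5,120],168.14)
w=eyes.get_image("wrist"); cv2.imwrite("pics/raw14.png",w); sliver(w)
E
```

```text
at [583.7 216.6 126.3] az 167.9 F [ 41.8 -11.3   4.1] w 23.0 t 20.75 -> offset [ 0.0113 -0.0006  0.0119] yaw -0.005
236 [43, 42, 45, 44, 42, 44, 43, 43, 44, 42, 40, 40, 47, 49, 49, 53, 56, 53]
242 [44, 43, 44, 46, 43, 44, 44, 44, 43, 43, 40, 43, 43, 43, 46, 46, 43, 45]
248 [44, 43, 43, 44, 44, 43, 44, 44, 43, 42, 43, 43, 45, 43, 44, 45, 44, 43]
252 [39, 38, 38, 38, 36, 34, 34, 33, 32, 34, 36, 33, 39, 42, 42, 45, 45, 44]
316 [47, 47, 46, 46, 45, 43, 43, 44, 44, 44, 44, 45, 42, 44, 44, 46, 44, 45]
322 [48, 46, 48, 42, 46, 43, 45, 44, 43, 42, 43, 45, 42, 43, 44, 44, 44, 43]
328 [47, 46, 43, 45, 45, 46, 44, 42, 44, 44, 43, 44, 44, 45, 44, 43, 45, 43]
332 [46, 44, 45, 44, 42, 43, 44, 43, 45, 45, 44, 45, 44, 45, 44, 45, 43, 44]
```

```bash
python3 - <<'E'
from h import *
g=cv2.imread("pics/raw14.png").min(2)
for c in (240,248,322,330): print(c,g[190:230,c].tolist())
E
```

```text
240 [78, 79, 78, 80, 81, 84, 85, 86, 86, 87, 90, 88, 88, 85, 83, 86, 87, 92, 90, 67, 50, 52, 49, 41, 62, 204, 158, 61, 25, 29, 32, 33, 29, 43, 43, 44, 43, 44, 44, 42]
248 [77, 79, 77, 80, 82, 85, 82, 86, 86, 87, 87, 87, 87, 83, 86, 84, 88, 90, 89, 69, 50, 51, 48, 44, 55, 125, 87, 47, 29, 30, 31, 35, 31, 43, 45, 45, 44, 43, 43, 44]
322 [76, 76, 80, 79, 80, 81, 83, 83, 86, 86, 88, 85, 87, 86, 82, 84, 85, 87, 93, 71, 49, 48, 47, 45, 23, 200, 149, 92, 51, 43, 48, 49, 43, 46, 45, 46, 48, 46, 48, 42]
330 [75, 76, 75, 80, 80, 81, 83, 83, 87, 84, 88, 88, 86, 84, 83, 84, 85, 89, 91, 72, 50, 47, 48, 43, 23, 194, 139, 89, 51, 47, 52, 52, 47, 44, 47, 45, 47, 44, 43, 44]
```

Request:
apply_moves(moves=[{"offset": [-0.001, 0, 0], "yaw": 0}, {"offset": [-0.001, 0, 0], "yaw": 0}, {"offset": [-0.001, 0, 0], "yaw": 0}, {"offset": [-0.001, 0, 0], "yaw": 0}], claw=0.6)

```text
clock: 21.2
tcp_pos: [583.3, 216.8, 125.3]
orientation: [0.323, 3.068, 0.01]
contact_force: [-0.3, 0.1, 0.6]
gripper_width: 34.2
```

```bash
python3 - <<'E'
from h import *
rel([578.5,217.5,120],168.14)
w=eyes.get_image("wrist"); cv2.imwrite("pics/raw15.png",w); g=w.min(2)
for c in (240,248,322,330): print(c,g[190:230,c].tolist())
E
```

```text
at [583.3 216.8 125.3] az 168.0 F [-0.3  0.1  0.6] w 34.2 t 21.2 -> offset [ 0.0102 -0.0008  0.01  ] yaw -0.004
240 [77, 75, 76, 76, 79, 80, 83, 84, 85, 85, 86, 86, 88, 88, 86, 85, 85, 85, 87, 91, 88, 67, 50, 50, 50, 39, 57, 191, 208, 128, 40, 25, 32, 31, 37, 44, 43, 42, 42, 43]
248 [78, 76, 76, 77, 80, 81, 81, 84, 84, 87, 85, 87, 87, 88, 88, 84, 86, 85, 88, 89, 86, 66, 50, 50, 50, 43, 50, 123, 134, 84, 35, 29, 33, 30, 35, 41, 43, 44, 44, 43]
322 [77, 76, 77, 77, 78, 78, 79, 82, 83, 85, 86, 86, 88, 86, 86, 86, 83, 83, 85, 86, 90, 70, 50, 48, 47, 42, 22, 192, 204, 164, 67, 39, 48, 50, 44, 46, 46, 48, 45, 44]
330 [76, 76, 74, 76, 75, 79, 80, 80, 83, 82, 83, 86, 88, 87, 85, 85, 82, 84, 86, 85, 93, 70, 50, 46, 46, 43, 22, 192, 205, 160, 66, 44, 50, 52, 46, 47, 45, 48, 46, 42]
```

The hard stop was confirmed at 43 N. The sliver left is 2–3 px, under about 1 mm net of what shows inside the mouth. I withdraw straight up and check.

Request:
apply_moves(moves=[{"offset": [0, 0, 0], "yaw": 0}, {"offset": [0, 0, 0], "yaw": 0}, {"offset": [0, 0, -0.03], "yaw": 0}, {"offset": [0, 0, -0.08], "yaw": 0}, {"offset": [0, 0, -0.15], "yaw": 0}, {"offset": [0, 0, -0.22], "yaw": 0}, {"offset": [0, 0, -0.29], "yaw": 0}, {"offset": [0, 0, -0.34], "yaw": 0}, {"offset": [0, 0, -0.34], "yaw": 0}], claw=0.5)

```text
clock: 22.15
tcp_pos: [574.5, 216.8, 301.9]
orientation: [0.322, 3.06, 0.018]
contact_force: [0.4, -1.2, 0.5]
gripper_width: 42.4
```

```bash
python3 - <<'E'
from h import *
rel([578.5,217.5,300],168.14)
C=cam("wrist"); w=eyes.get_image("wrist"); cv2.imwrite("pics/raw16.png",w)
t0=cv2.imread("pics/top0.png"); t=eyes.get_image("top"); cv2.imwrite("pics/t16.png",t)
for q in ("scraper","coral","mug","flowerpot"): print(q,[(np.round(d["position"]).tolist(),round(d["conf"],2)) for d in models.boxes_of(q,"top")])
s0=cv2.imread("pics/scene0.png"); s=eyes.get_image("scene"); cv2.imwrite("pics/s16.png",s)
for q in ("scraper","coral","mug","flowerpot"): print(q,[(np.round(d["position"]).tolist(),round(d["conf"],2)) for d in models.boxes_of(q,"scene")])
# predicted home scraper points in scene
a=np.radians(168.14); u=np.array([np.cos(a),np.sin(a),0]); z=np.array([0,0,1.]); sx=u*.866-z*.5; sz=u*.5+z*.866; M=np.array([555.2,220.5,100])+1.7*sz
for f in (0,-5,-110,-115):
    print(f,"wrist",proj("wrist",M+f*sx+11*sz,C).round(1),"scene",proj("scene",M+f*sx+11*sz).round(1),"top",proj("top",M+f*sx+11*sz).round(1))
E
```

```text
at [574.5 216.8 301.9] az 167.9 F [ 0.4 -1.2  0.5] w 42.4 t 22.15 -> offset [-0.0072  0.003   0.0044] yaw -0.004
scraper [([160.0, 211.0], 0.6), ([169.0, 267.0], 0.59)]
coral [([265.0, 319.0], 0.88)]
mug [([269.0, 245.0], 0.58)]
flowerpot [([268.0, 182.0], 0.81)]
scraper [([345.0, 137.0], 0.95), ([418.0, 226.0], 0.68), ([321.0, 220.0], 0.32)]
coral [([229.0, 173.0], 0.9)]
mug [([277.0, 197.0], 0.76)]
flowerpot [([321.0, 221.0], 0.87)]
0 wrist [279.2 151.9] scene [327.7 133.3] top [151.  239.1]
-5 wrist [279.2 156.9] scene [328.9 133.2] top [151.3 236.7]
-110 wrist [280.4 267.3] scene [356.5 132.1] top [158.5 183. ]
-115 wrist [280.4 272.8] scene [358. 132.] top [158.8 180.3]
```

```bash
python3 - <<'E'
from h import *
w=cv2.imread("pics/raw16.png").astype(int)
for r in range(136,172,2): print(r,w[r,279].tolist(),w[r,258].tolist(),w[r,300].tolist())
print([ (r,w[r,280].tolist()) for r in range(246,290,3)])
g=cv2.absdiff(cv2.imread("pics/top0.png"),cv2.imread("pics/t16.png")).max(2)
for n,(x,y) in dict(coral=(268,319),mug=(270,242),pot=(268,182)).items(): 
    p=g[y-20:y+20,x-20:x+20]; print(n,"changed px",int((p>45).sum()),"of",p.size)
E
```

```text
136 [83, 129, 165] [80, 128, 165] [80, 127, 162]
138 [80, 129, 164] [81, 128, 166] [80, 128, 164]
140 [85, 134, 172] [88, 137, 174] [83, 132, 169]
142 [91, 142, 181] [92, 144, 184] [91, 143, 182]
144 [91, 140, 180] [89, 141, 180] [89, 140, 179]
146 [103, 158, 201] [101, 157, 199] [102, 159, 200]
148 [50, 80, 104] [53, 83, 108] [50, 80, 104]
150 [51, 83, 108] [52, 85, 111] [50, 81, 105]
152 [48, 77, 101] [55, 82, 105] [34, 65, 92]
154 [148, 151, 142] [218, 221, 220] [215, 220, 218]
156 [147, 152, 144] [71, 90, 106] [94, 111, 125]
158 [152, 158, 148] [38, 64, 84] [46, 78, 103]
160 [156, 163, 154] [33, 53, 71] [52, 82, 107]
162 [149, 155, 146] [26, 41, 56] [46, 74, 97]
164 [183, 188, 175] [121, 186, 212] [92, 145, 185]
166 [17, 47, 90] [43, 72, 99] [48, 82, 116]
168 [37, 76, 127] [44, 79, 115] [49, 87, 127]
170 [38, 75, 127] [45, 81, 118] [48, 84, 123]
[(246, [44, 87, 146]), (249, [45, 87, 147]), (252, [45, 89, 149]), (255, [46, 89, 150]), (258, [45, 88, 150]), (261, [46, 90, 150]), (264, [46, 91, 152]), (267, [62, 112, 158]), (270, [67, 119, 170]), (273, [67, 119, 169]), (276, [61, 111, 157]), (279, [66, 117, 167]), (282, [67, 117, 167]), (285, [59, 103, 149]), (288, [56, 100, 142])]
coral changed px 452 of 1600
mug changed px 111 of 1600
pot changed px 0 of 1600
```

```bash
python3 -c "
from h import *
print(job.hand_in(), sensors.state()['clock'])"
```

```text
the job is handed in; nothing more can be done
the job is handed in; nothing more can be done
```

The scraper is in the wide slot of the tool block, blade first, pushed to a hard stop, and the job was handed in at about 22 s.

**What I did:** I pulled the scraper out from under the stand by its blade and regripped it on the handle. I pivoted it about 29° in the grip by pressing the handle on the stand's front edge. I then slid it into the slot. The first try caught the upper lip with about 17 N; I backed off and went in lower. The final push was about 43 N against the stop.

**Last checks:**
- **Seating:** in the wrist picture the ferrule starts at the slot's mouth and the handle's end is at row 266, against 267 predicted for fully home. A bright sliver of blade 2–3 px wide still shows beside the ferrule. I take it as about 1 mm or less, part of it blade seen inside the mouth.
- **Robot:** the gripper is 180 mm clear above and touching nothing.
- **Flowerpot:** unchanged in the top picture.
- **Mug and coral:** the networks put them within about 5 px of the start in both views. The top picture did show changed pixels there, most of them at the coral (452 of 1600). I took these for the arm and its shadow but had no pictures left to check. The gripper never went near either of them at low height.

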